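# Open the table-care case and take the child-proof cap off the polish bottle

## Robot

A 7-joint arm with a two-finger parallel gripper is mounted at the origin on the work surface. World frame = base frame: x ahead of the robot, y to its left, z up, the work surface at z = 0. Lengths are in m, angles in rad, forces in N, time in s.
With the tool pointing down it reaches from about 0.4 to 0.85 m from the base axis. Payload 10.4 kg.
Tool frame: the origin (TCP) lies between the finger pads; the fingertips stand 14 mm ahead of it and the grasp point (between the pads) lies 5 mm behind it (r.finger_overhang is the z of the fingertips in the tool frame, in m); z points along the fingers, y is the line along which they close (so a half turn about z gives the same grasp; the last joint's range is limited). The gripper opens to 87 mm and grips with 3 to 60 N. Pads are 19 mm wide; open, the fingers measure 117 mm over their backs; the gripper's body (75 mm by 190 mm) begins 51 mm behind the grasp point.
Start: joints at [1.112, 0.332, -0.065, 1.46, 0.022, 1.35, -0.088], TCP at [0.264, -0.567, 0.237] pointing down, gripper open.
Joint ranges: [-2.6, 2.6], [-0.5, 2.12], [-1.47, 1.34], [0.16, 2.42], [-1.27, 4.41], [0.06, 2.06], [-2.6, 2.6]. Speed limits (rad/s): [2.22, 2.22, 2.79, 2.79, 3.14, 3.14, 3.14].

## Interface

Orientations are given as a unit quaternion [x, y, z, w].
In Python, from bench import r, optics gives the robot as it stands.
- The arm moves only by the shell command python3 -m pendant 'ROWS' [FORCE]. ROWS is JSON, a list of rows, each a list of 7 numbers: the closure, from -1 (fully open) to 1 (shut), then the shift along the tool's x, y, z scaled (see below), then the turn, a rotation vector about the tool's x, y, z scaled (see below). In form: [[grip, x, y, z, rx, ry, rz], ...]. A call has 1 to 8 rows; each row is the pose to reach, as a shift and turn from the pose commanded when the call began, along the tool's axes at that moment; what a row does not reach only later rows make up. The controller multiplies each number of a shift by 0.3 m and each number of a turn by 120 degrees. A row lasts 1/8 s, in which the tool goes at most 62.5 mm and 10.7 degrees, less where a joint would pass 70% of its speed; a pose out of reach is approached as far as the arm can. A call with a number of a shift or a turn outside -1 to 1 is refused whole. A call with a gripper value outside its range is refused whole. The fingers move at their own pace and stop on an object; FORCE is the grip in N (left out, the last holds). Time passes only in rows, so rows that repeat a pose let the fingers close. It gives the time, the measured TCP pose, the force, the opening and the grip force at its end, in the units of the state.
- r.read_state(): the state, without advancing time (a new reading comes with each control period).
- optics.camera(name): name is "scene" or "side" or "wrist"; returns a dict with "pixels" (420x560x3 uint8, red, green, blue), "vfov" (degrees; the focal length in pixels is half the picture's height over the tangent of half this angle, whatever the lens; pixels are square), "cx", "cy" (the principal point, pixels), "rvec" (rotation vector, rad) and "tvec" (3), from world to camera coordinates, as OpenCV has them. Camera axes: x right, y down, z forward; pixel columns grow to the right and rows downward; lengths in m; the calibration is good to about 2 mm. A picture is of the moment at which its call begins. There is no depth.
- r.close_job(): hands the job in; it is judged then, once.
The state is a dict: "time": time; "joint_positions": joint angles; "joint_vel": joint speeds; "joint_torque": joint torques, N m; "ee_pos": TCP position; "eef_rot": TCP orientation; "ft_force": force on the tool from outside, world axes, zero at the start; "torque": the same for the moment, N m; "width": finger opening in m; "grip_force": force on a finger pad.
Only numpy, scipy, OpenCV 4.12 (cv2) and the standard library are available. Lean on these libraries where they do the work, as an engineer would, in place of code of your own. Each camera call takes 0.05 s, during which the arm holds its last target. There are 200 camera calls.

## Task

Lift the lid of the wooden table-care case open until it rests back on its stop. Then take the push-and-turn safety cap off the taller bottle without taking the bottle out of its pocket: press the cap down, twist it anticlockwise until it is free, and lift it straight up. Finish with the cap still in the gripper, held upright and still about 10 cm above the bottle's mouth; leave the short bottle, the brush, the chalk and the triangle alone.

Things in the scene. Friction and masses are not known exactly. Their poses are not given: they have to be found in the camera images.
- case: Dark wooden case fixed to the counter, shut at the start: base 190 (case x) x 270 (case y) x 80 mm high, the hollow lid another 80 mm on top of it, walls and floor 6 mm. Origin: centre of its underside; +x points to the hinge side, z up; its front is the -x side.
- case_insert (a point): Middle of the top of the grey padded insert in the base, 61 mm above the counter, at case x -12, y 0 mm. Two pockets 83 (case x) x 55 (case y) mm, down to the case floor, lie 60 mm from it along case +y and -y: one holds the tall bottle, the other the short one, either way round. The shut lid hides and clears both.
- case_hinge (a point): Point on the hinge axis at mid-length: case x +95, y 0, z +80 mm. The hinge axis runs along case y.
- lid (a joint): Lid angle, rad: 0 shut, grows as the front edge rises and swings back over the hinge, turning about case +y; stop at 1.75 (10 degrees past upright). 0.4 to 0.65 kg, damped hinge, no latch. Let go below about 1.0 it falls shut, above 1.15 it falls open gently. Open, it and its handle reach 157 mm beyond the hinge and 270 mm above the counter.
- lid_handle (a point): Middle of the bar of the brass bow handle on the lid's top, near the front edge: a round bar 10 mm thick, 100 mm long between two posts, along case y, its centre 40 mm above the lid's top face (200 mm above the counter when shut) and 28 mm back from the front face. It moves with the lid, 200 mm from the hinge axis.
- bottle: Tall white plastic bottle, loose, 0.35 to 0.65 kg: oblong body 80 (its x) x 52 (its y) x 92 mm high, round tapered shoulder, neck 28 mm across from 103 mm up to the mouth 129 mm up. Origin: centre of its underside, 6 mm above the counter; z up. It has 1.5 mm to spare on each side of its pocket, which keeps it from turning.
- bottle_mouth (a point): Centre of the bottle's mouth, 129 mm above the bottle's underside (135 mm above the counter).
- cap: Push-and-turn cap on the tall bottle: ribbed round grey plastic, 45 mm across, 26.5 mm high, 40 g. Origin: centre of its lower rim, z up. Locked, this rim is 113 mm above the bottle's underside (119 mm above the counter) and its x axis lies along the bottle's x within 3 degrees.
- cap_top (a point): Centre of the cap's top face, 145 mm above the counter when locked. An inner spring pushes the cap up with 4 N; fully down is 5 mm and takes 12 N. It cannot turn until pressed more than 3 mm; kept pressed it turns anticlockwise (seen from above), and between 36 and 85 degrees of turn (60 is best) it is free and lifts straight off.
- short_bottle: Short bottle in the other pocket, loose, white plastic, same 80 x 52 mm footprint, 94 mm high with a plain low 34 mm grey cap. Origin: centre of its underside. Leave it alone.
- brush: Pool-table brush lying on the counter, 230 x 45 x 47 mm, light wooden back, black bristles; origin centre of its underside, long along x. Leave it alone.
- chalk: Cube of cue chalk, 23 mm, on the counter; origin centre of its underside. Leave it alone.
- triangle: Wooden ball rack, an upright-sided triangle of 290 mm sides, 35 mm high, lying on the counter; origin at its centre, on the underside. Leave it alone.

How it is judged:
On the way, in this order (a step that is already met when the one before it is completed fails the run):
1. the lid has been opened and rests on its stop (value of joint lid above 1.7 rad and velocity of joint lid below 0.1 rad/s), for 0.2 s.
2. the cap is pressed down, not yet turned (z of cap in the frame of bottle below 0.1102 m and angle between the x axis of cap and the x axis of bottle, either way round below 0.2 rad), for 0.05 s.
3. the cap is turned free while still on the neck (angle between the x axis of cap and the x axis of bottle, either way round above 0.55 rad and z of cap in the frame of bottle below 0.125 m and horizontal distance between cap and bottle_mouth below 0.005 m), for 0.05 s.
At the end, for the whole second after the job is handed in: Lid on its stop (over 1.70 rad); fingers hold the cap (over 1 N), tilt under 0.3 rad, under 3 cm/s, lower rim 5 to 16 cm above the bottle's mouth, within 4 cm sideways, touching neither bottle nor case; bottle at rest in its pocket, within 6 mm of the floor, tilt under 0.1 rad (value of joint lid above 1.7 rad and z of cap in the frame of bottle between 0.179 and 0.289 m and horizontal distance between cap and bottle_mouth below 0.04 m and angle between cap's own z axis and vertical below 0.3 rad and linear speed of each of cap, bottle below 0.03 m/s and contact force between the fingers and cap above 1 N and contact force between cap and bottle below 0.1 N and contact force between cap and case below 0.1 N and angle between bottle's own z axis and vertical below 0.1 rad and z of bottle in the frame of case below 0.012 m); the arm keeps its last pose, push and grip.
It fails at once if the tall bottle is pulled out of its pocket (z of bottle in the frame of case above 0.036 m).
It fails at once if the short bottle is disturbed (distance of short_bottle from where it was at the start of the episode above 0.02 m).
It fails at once if the brush is disturbed (distance of brush from where it was at the start of the episode above 0.02 m).
It fails at once if the chalk is disturbed (distance of chalk from where it was at the start of the episode above 0.02 m).
It fails at once if the triangle is disturbed (distance of triangle from where it was at the start of the episode above 0.02 m).
It also fails if it takes over 72 s, if anything falls off the work surface, if the arm or the gripper's body presses on something with over 40 N, if the wrist force passes 120 N, or if a joint passes its speed limit or range.

## Working session

There is one attempt and no reset: what is moved stays moved. The work goes in short steps, Python scripts to look and compute and a shell command to move; the robot and the scene stay as the last step left them, time stands still between calls to the robot, and variables do not carry over. Pictures are saved under pics/ and viewed, at most 10 in all, crops included, and the job is handed in when it is done.

```bash
mkdir -p pics; ls
python3 - <<'E'
from bench import r, optics
import cv2,numpy as np
s=r.read_state(); print({k:np.round(v,3).tolist() for k,v in s.items()}, r.finger_overhang)
for n in ["scene","side"]:
    c=optics.camera(n); cv2.imwrite(f"pics/{n}0.png",c["pixels"][:,:,::-1]); print(n,c["vfov"],c["cx"],c["cy"],c["rvec"],c["tvec"],[k for k in c])
E
```

```text
pics
{'time': 0.0, 'joint_positions': [1.112, 0.333, -0.065, 1.461, 0.022, 1.35, -0.088], 'joint_vel': [-0.0, -0.0, -0.002, 0.0, -0.0, 0.001, -0.0], 'joint_torque': [-0.001, -62.326, 0.024, -38.99, -0.061, 0.04, 0.0], 'ee_pos': [0.264, -0.566, 0.236], 'eef_rot': [0.976, 0.216, -0.0, -0.001], 'ft_force': [0.147, 0.368, 0.492], 'torque': [-0.075, 0.043, -0.003], 'grip_force': 0.0, 'width': 0.087} 0.014
scene 52.20322868369233 276.53934750338766 201.7426340841651 [ 2.21765015  0.85088709 -0.34289112] [-0.36517825 -0.13808131  1.43584176] ['pixels', 'vfov', 'cx', 'cy', 'rvec', 'tvec']
side 54.16302075166774 280.15810305454465 210.64466780117303 [ 1.00251433  2.2672382  -1.21844653] [ 0.35512779 -0.07672399  1.51948196] ['pixels', 'vfov', 'cx', 'cy', 'rvec', 'tvec']
```

View pics/scene0.png

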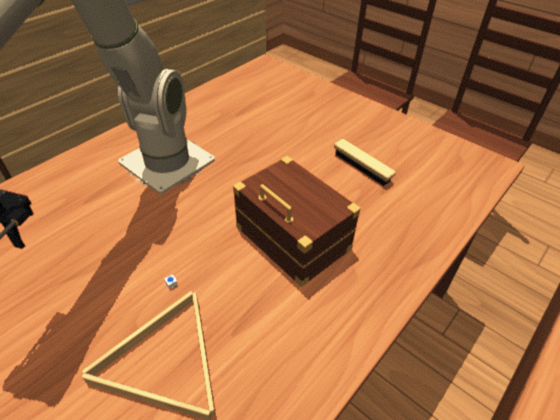

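View pics/side0.png

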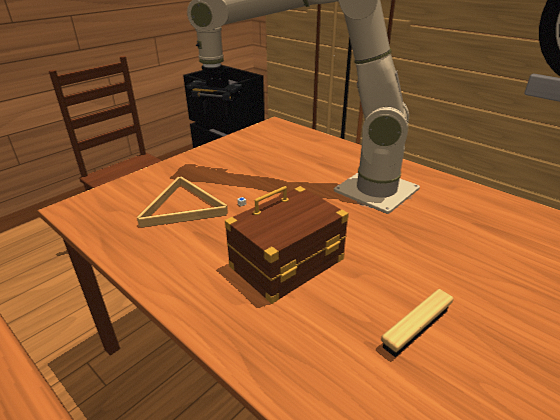

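The case stands with its handle (scene about (275,202), side about (271,197)) on the robot-facing side; hinges at side (289,270) and (333,243). I'll measure the handle bar and the case by masks and triangulation.

```bash
cat > h.py <<'E'
import numpy as np, cv2
from bench import r, optics
from scipy.spatial.transform import Rotation as R
def cam(n):
    c=optics.camera(n); f=c["pixels"].shape[0]/2/np.tan(np.radians(c["vfov"]/2))
    c["R"]=R.from_rotvec(c["rvec"]).as_matrix(); c["K"]=np.array([[f,0,c["cx"]],[0,f,c["cy"]],[0,0,1]])
    c["P"]=c["K"]@np.c_[c["R"],c["tvec"]]; c["o"]=-c["R"].T@c["tvec"]; return c
def plane(c,uv,z):
    d=c["R"].T@np.linalg.inv(c["K"])@np.r_[uv,1.]; return c["o"]+d*(z-c["o"][2])/d[2]
def tri(a,ua,b,ub):
    X=cv2.triangulatePoints(a["P"],b["P"],np.array(ua,float).reshape(2,1),np.array(ub,float).reshape(2,1)); return (X[:3]/X[3]).ravel()
def proj(c,X):
    p=c["P"]@np.r_[X,1]; return p[:2]/p[2]
def comps(mask,minarea=4):
    n,l,s,ce=cv2.connectedComponentsWithStats(mask.astype(np.uint8),connectivity=8)
    return [(s[i],ce[i],l==i) for i in range(1,n) if s[i,4]>=minarea]
E
python3 - <<'E'
from h import *
for n,(x0,y0,x1,y1) in dict(scene=(225,150,365,290),side=(215,180,355,305)).items():
    c=cam(n); hsv=cv2.cvtColor(c["pixels"],cv2.COLOR_RGB2HSV).astype(int)
    m=(hsv[...,0]>18)&(hsv[...,0]<35)&(hsv[...,1]>90)&(hsv[...,2]>90)
    k=np.zeros_like(m); k[y0:y1,x0:x1]=m[y0:y1,x0:x1]
    for s,ce,mm in comps(k,6):
        rect=cv2.minAreaRect(np.argwhere(mm)[:,::-1].astype(np.float32)); print(n,s,ce.round(1),np.round(cv2.boxPoints(rect),1).tolist())
    v=cv2.resize(c["pixels"][y0:y1,x0:x1],None,fx=4,fy=4,interpolation=cv2.INTER_CUBIC); cv2.imwrite(f"pics/{n}_crop.png",v[:,:,::-1])
a=cv2.imread("pics/scene_crop.png");b=cv2.imread("pics/side_crop.png")
h=max(a.shape[0],b.shape[0]); j=np.zeros((h,a.shape[1]+b.shape[1],3),np.uint8); j[:a.shape[0],:a.shape[1]]=a; j[:b.shape[0],a.shape[1]:]=b
j=cv2.resize(j,None,fx=800/j.shape[1],fy=800/j.shape[1]); print(j.shape); cv2.imwrite("pics/crops.png",j)
E
```

```text
scene [345 150  20  13  38] [354.8 155.6] [[345.0, 150.0], [347.20001220703125, 147.10000610351562], [365.1000061035156, 160.60000610351562], [362.8999938964844, 163.39999389648438]]
scene [360 150   5   3   7] [362.1 151.1] [[360.0, 150.0], [361.0, 149.0], [364.0, 152.0], [363.0, 153.0]]
scene [282 156  10   7  39] [286.4 158.9] [[282.0, 159.0], [286.5, 154.5], [291.0, 159.0], [286.5, 163.5]]
scene [234 182  10   8  45] [238.7 185.3] [[234.0, 185.0], [238.5, 180.5], [243.5, 185.5], [239.0, 190.0]]
scene [262 185  28  24  71] [276.3 196.8] [[261.3999938964844, 185.6999969482422], [263.0, 183.8000030517578], [290.1000061035156, 206.60000610351562], [288.6000061035156, 208.5]]
scene [348 203  11   9  55] [353.4 207. ] [[348.0, 207.0], [353.0, 202.0], [358.5, 207.5], [353.5, 212.5]]
scene [299 237  12   9  69] [304.7 240.7] [[298.5, 240.5], [304.5, 234.5], [311.0, 241.0], [305.0, 247.0]]
side [255 186  31  15  63] [270.3 193.3] [[254.39999389648438, 198.5], [284.70001220703125, 185.3000030517578], [286.0, 188.3000030517578], [255.60000610351562, 201.5]]
side [296 187   8   5  24] [299.5
[... 1645 characters left out ...]
ide [281 266   7   3   9] [283.9 267.3] [[280.79998779296875, 267.29998779296875], [286.70001220703125, 265.79998779296875], [287.1000061035156, 267.5], [281.20001220703125, 268.8999938964844]]
side [289 273   4   3   6] [290.2 273.8] [[288.3999938964844, 274.20001220703125], [289.20001220703125, 272.6000061035156], [292.0, 274.0], [291.20001220703125, 275.6000061035156]]
side [266 294   2   5   6] [266.5 296.3] [[266.0, 294.0], [267.0, 294.0], [267.0, 298.0], [266.0, 298.0]]
side [274 294   4   8  10] [275.7 297.4] [[273.20001220703125, 300.6000061035156], [276.6000061035156, 293.79998779296875], [277.79998779296875, 294.3999938964844], [274.3999938964844, 301.20001220703125]]
(400, 800, 3)
```

View pics/crops.png

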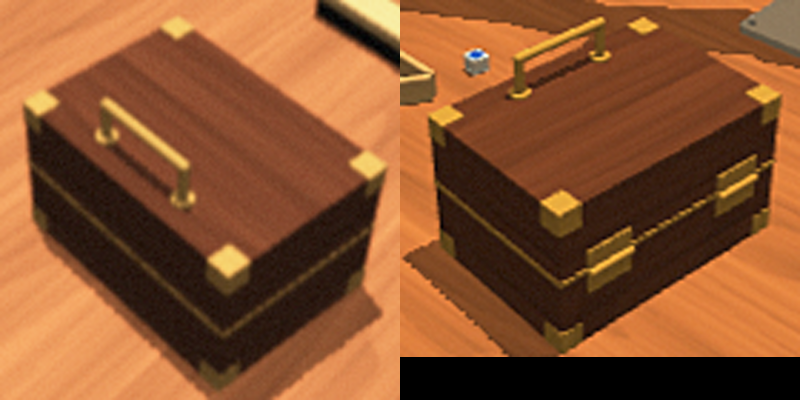

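Run:
```python
from h import *
a=cam("scene");b=cam("side")
prs=dict(fr=((238.7,185.3),(299.5,188.6)),fl=((304.7,240.7),(230,220.2)),hl=((353.4,207),(270.7,250.5)),hr=((286.4,158.9),(341.9,212.7)))
T={k:tri(a,*[p[0]],b,p[1]) for k,p in prs.items()}
for k,v in T.items(): print(k,v.round(4), plane(a,prs[k][0],.16).round(4), plane(b,prs[k][1],.16).round(4))
h=tri(a,(275.8,196.2),b,(270.2,193.4)); e1=tri(a,(262.2,184.8),b,(285.4,186.8)); e2=tri(a,(289.3,207.5),b,(255,200))
print("handle",h,e1,e2)
c=np.mean(list(T.values()),0); x=(T["hl"]+T["hr"]-T["fl"]-T["fr"])[:2]; x/=np.linalg.norm(x)
y=(T["fl"]+T["hl"]-T["fr"]-T["hr"])[:2]; print("c",c,"x",x,"yaw",np.degrees(np.arctan2(x[1],x[0])),np.degrees(np.arctan2(-y[0],y[1])))
hb=(e2-e1)[:2]; print("bar yaw",np.degrees(np.arctan2(-hb[0],hb[1])),np.linalg.norm(hb))
print("pred handle",c[:2]-x*(95-28)/1000)
s=r.read_state(); print(R.from_quat(s["eef_rot"]).as_matrix().round(3))
w=cam("wrist"); print(w["o"],w["vfov"])
```

```text
fr [ 0.3936 -0.0435  0.1603] [ 0.3945 -0.0439  0.16  ] [ 0.3918 -0.0443  0.16  ]
fl [ 0.6399 -0.0744  0.1601] [ 0.6404 -0.0746  0.16  ] [ 0.6391 -0.0747  0.16  ]
hl [0.6601 0.0919 0.1602] [0.6611 0.0914 0.16  ] [0.6584 0.0915 0.16  ]
hr [0.4138 0.1233 0.1597] [0.4149 0.1223 0.16  ] [0.413  0.1232 0.16  ]
handle [ 0.52060331 -0.04130291  0.20165378] [ 0.46828457 -0.03344053  0.20201043] [ 0.57012493 -0.04884115  0.20136474]
c [0.5268399  0.02433223 0.16005311] x [0.12010895 0.99276072] yaw 83.10160976808737 -97.20233325859185
bar yaw -98.59929005653083 0.1029982416526789
pred handle [ 0.5187926  -0.04218274]
[[ 0.907  0.422 -0.   ]
 [ 0.422 -0.907  0.   ]
 [ 0.    -0.    -1.   ]]
[ 0.32295958 -0.53923925  0.38433154] 70.47189825798417
```

```bash
cat > goal.py <<'E'
import sys
from h import *
def go(pos,xyaw,tilt=0.):
    """tool x at world yaw xyaw deg, z down, then tilt deg about tool x; prints move in controller units"""
    s=r.read_state(); R0=R.from_quat(s["eef_rot"])
    a=np.radians(xyaw); x=np.array([np.cos(a),np.sin(a),0]); z=np.array([0,0,-1.])
    R1=R.from_matrix(np.c_[x,np.cross(z,x),z])*R.from_euler("x",tilt,degrees=True)
    print("shift",(R0.inv().apply(np.array(pos)-s["ee_pos"])/.3).round(3).tolist(),"turn",((R0.inv()*R1).as_rotvec(degrees=True)/120).round(3).tolist(),"t",s["time"])
if __name__=="__main__": v=list(map(float,sys.argv[1:])); go(v[:3],*v[3:])
E
python3 goal.py .520 -.042 .30 -7
```

```text
shift [1.512, -1.225, -0.212] turn [-0.0, 0.0, 0.266] t 0.35
```

```bash
python3 -m pendant '[[-1,0.09,-0.07,-0.1,0,0,0.03],[-1,0.19,-0.15,-0.2,0,0,0.06],[-1,0.3,-0.24,-0.21,0,0,0.09],[-1,0.41,-0.33,-0.21,0,0,0.12],[-1,0.52,-0.42,-0.21,0,0,0.15],[-1,0.62,-0.5,-0.21,0,0,0.18],[-1,0.7,-0.57,-0.21,0,0,0.2],[-1,0.76,-0.61,-0.21,0,0,0.2]]' 20; python3 goal.py .520 -.042 .30 -7
```

```text
time: 1.35
ee_pos: [0.3939, -0.3029, 0.2999]
eef_rot: [1.0, 0.009, 0.0, 0.0]
ft_force: [-1.1, -0.0, -0.7]
width: 0.0871
grip_force: 0.0
shift [0.436, -0.862, -0.001] turn [0.0, -0.0, 0.067] t 1.35
```

```bash
python3 -m pendant '[[-1,0.06,-0.12,0,0,0,0.02],[-1,0.13,-0.25,0,0,0,0.04],[-1,0.2,-0.39,0,0,0,0.067],[-1,0.27,-0.53,0,0,0,0.067],[-1,0.34,-0.67,0,0,0,0.067],[-1,0.4,-0.79,0,0,0,0.067],[-1,0.436,-0.862,0,0,0,0.067],[-1,0.436,-0.862,0,0,0,0.067]]'; python3 goal.py .520 -.042 .1965 -7
python3 - <<'E'
from h import *
c=cam("wrist"); cv2.imwrite("pics/w1.png",c["pixels"][:,:,::-1]); print(proj(c,np.array([.5203,-.0415,.2015])), proj(c,r.read_state()["ee_pos"]))
hsv=cv2.cvtColor(c["pixels"],cv2.COLOR_RGB2HSV).astype(int)
m=(hsv[...,0]>18)&(hsv[...,0]<35)&(hsv[...,1]>90)&(hsv[...,2]>90)
for s,ce,mm in comps(m,60):
    q=np.argwhere(mm)[:,::-1].astype(np.float32); R_=cv2.minAreaRect(q); print(s,ce.round(1),R_,plane(c,R_[0],.2015).round(4),plane(c,ce,.16).round(4))
E
```

```text
time: 2.35
ee_pos: [0.5201, -0.0416, 0.2995]
eef_rot: [0.998, -0.06, 0.0, -0.0]
ft_force: [-0.1, 0.9, 0.4]
width: 0.0871
grip_force: 0.0
shift [-0.0, 0.002, 0.343] turn [-0.0, 0.0, 0.001] t 2.35
[283.67277437 212.74193763] [286.61462591 260.13424421]
[    0     0   560   107 22793] [308.   42.9] ((279.2181701660156, 46.08931350708008), (95.27064514160156, 563.0717163085938), 87.48312377929688) [ 0.6491 -0.0538  0.2015] [ 0.6595 -0.0798  0.16  ]
[  0   5  86  16 274] [40.4 11.7] ((42.64411544799805, 12.080785751342773), (5.220466613769531, 85.57600402832031), 82.40535736083984) [0.6922 0.1153 0.2015] [0.7109 0.145  0.16  ]
[ 10  12  82  17 298] [48.  20.3] ((50.627159118652344, 19.82659149169922), (5.017888069152832, 82.18692016601562), 81.25383758544922) [0.6866 0.1111 0.2015] [0.7037 0.1406 0.16  ]
[ 367   35  193  172 9546] [470.9 159.6] ((489.45245361328125, 156.42474365234375), (131.05078125, 247.28326416015625), 57.7243537902832) [ 0.5474 -0.2142  0.2015] [ 0.5402 -0.2245  0.16  ]
[151  46  46   7 143] [177.3  49.5] ((173.66339111328125, 50.13365936279297), (4.776178359985352, 4
[... 3038 characters left out ...]
5132751465), 10.784297943115234) [0.492  0.1258 0.2015] [0.4769 0.155  0.16  ]
[311 291  12  10 110] [316.3 295.5] ((316.5, 295.5), (9.0, 11.0), 90.0) [ 0.4385 -0.062   0.2015] [ 0.4138 -0.0638  0.16  ]
[507 302  41  15 201] [528.1 310.1] ((527.0, 309.0), (40.0, 14.0), 0.0) [ 0.401  -0.2555  0.2015] [ 0.3685 -0.2914  0.16  ]
[288 304  23   4  87] [298.8 305.4] ((299.0, 305.5), (3.0, 22.0), 90.0) [ 0.4302 -0.0449  0.2015] [ 0.4042 -0.0438  0.16  ]
[548 305  12  12  66] [553.4 310.4] ((553.5, 310.5), (11.0, 11.0), 90.0) [ 0.3965 -0.2801  0.2015] [ 0.3649 -0.3188  0.16  ]
[399 392  18  19 258] [407.4 401.1] ((407.5, 401.0), (18.0, 17.0), 90.0) [ 0.3085 -0.1427  0.2015] [ 0.2618 -0.1582  0.16  ]
```

View pics/w1.png

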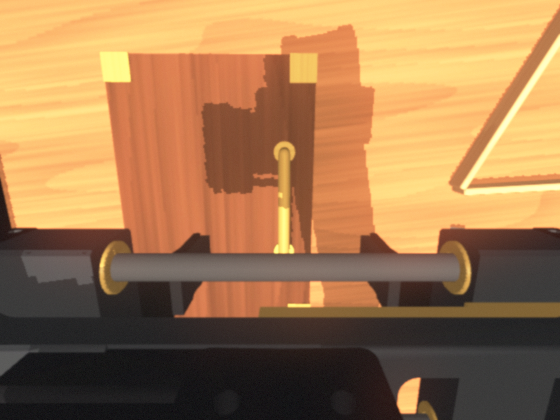

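The wrist view shows the bar (column ~284, rows 150–250) vertical and centred between the fingers (175–390), so the alignment holds. I'll go down and grip it.

```bash
python3 -m pendant '[[-1,0,0,0.1,0,0,0],[-1,0,0,0.2,0,0,0],[-1,0,0,0.29,0,0,0],[-1,0,0,0.343,0,0,0],[-1,0,0,0.343,0,0,0]]'; python3 -m pendant '[[0.9,0,0,0,0,0,0],[0.9,0,0,0,0,0,0],[0.9,0,0,0,0,0,0],[0.9,0,0,0,0,0,0],[0.9,0,0,0,0,0,0],[0.9,0,0,0,0,0,0]]' 20
```

```text
time: 3.02
ee_pos: [0.5191, -0.0444, 0.196]
eef_rot: [0.998, -0.062, -0.001, 0.0]
ft_force: [0.0, -0.3, -0.3]
width: 0.0867
grip_force: 0.0
time: 3.78
ee_pos: [0.5197, -0.0437, 0.1967]
eef_rot: [0.998, -0.062, 0.0, 0.0]
ft_force: [0.3, -0.8, 0.1]
width: 0.0351
grip_force: 0.0
```

```bash
python3 -m pendant '[[0.9,0,0,0,0,0,0],[0.9,0,0,0,0,0,0],[0.9,0,0,0,0,0,0],[0.9,0,0,0,0,0,0],[0.9,0,0,0,0,0,0]]'
python3 - <<'E'
import numpy as np
f=np.radians(36.6)
for t in range(4,93,4):
    p=f+np.radians(t); print(t,round(-.2*(np.cos(f)-np.cos(p))/.3,3),round(-.2*(np.sin(p)-np.sin(f))/.3,3))
E
```

```text
time: 4.4
ee_pos: [0.5201, -0.0407, 0.1966]
eef_rot: [0.998, -0.06, 0.0, -0.002]
ft_force: [1.5, 9.5, -1.0]
width: 0.0088
grip_force: 20.0
4 -0.029 -0.036
8 -0.061 -0.071
12 -0.094 -0.103
16 -0.13 -0.132
20 -0.168 -0.159
24 -0.208 -0.183
28 -0.249 -0.205
32 -0.292 -0.223
36 -0.336 -0.239
40 -0.381 -0.251
44 -0.426 -0.26
48 -0.472 -0.266
52 -0.519 -0.269
56 -0.565 -0.268
60 -0.612 -0.265
64 -0.658 -0.258
68 -0.703 -0.248
72 -0.748 -0.234
76 -0.791 -0.218
80 -0.834 -0.199
84 -0.875 -0.176
88 -0.914 -0.151
92 -0.951 -0.124
```

```bash
python3 -m pendant '[[0.9,0,-0.02,-0.018,0,0,0],[0.9,0,-0.036,-0.036,0,0,0],[0.9,0,-0.067,-0.071,0,0,0],[0.9,0,-0.1,-0.103,0,0,0],[0.9,0,-0.136,-0.132,0,0,0],[0.9,0,-0.174,-0.159,0,0,0],[0.9,0,-0.214,-0.183,0,0,0],[0.9,0,-0.255,-0.205,0,0,0]]'
```

```text
time: 5.4
ee_pos: [0.5293, 0.032, 0.2593]
eef_rot: [0.998, -0.062, 0.0, 0.001]
ft_force: [0.6, -4.5, 3.0]
width: 0.0093
grip_force: 20.0
```

```bash
python3 -m pendant '[[0.9,0,-0.043,-0.018,0,0,0],[0.9,0,-0.087,-0.034,0,0,0],[0.9,0,-0.132,-0.046,0,0,0],[0.9,0,-0.177,-0.055,0,0,0],[0.9,0,-0.223,-0.061,0,0,0],[0.9,0,-0.27,-0.064,0,0,0],[0.9,0,-0.316,-0.063,0,0,0],[0.9,0,-0.363,-0.06,0,0,0]]'
python3 - <<'E'
from h import *
c=cam("side"); cv2.imwrite("pics/s2.png",c["pixels"][:,:,::-1])
E
```

```text
time: 6.4
ee_pos: [0.543, 0.1413, 0.2762]
eef_rot: [0.998, -0.062, 0.0, -0.0]
ft_force: [6.5, -2.1, 0.7]
width: 0.0092
grip_force: 20.0
```

View pics/s2.png

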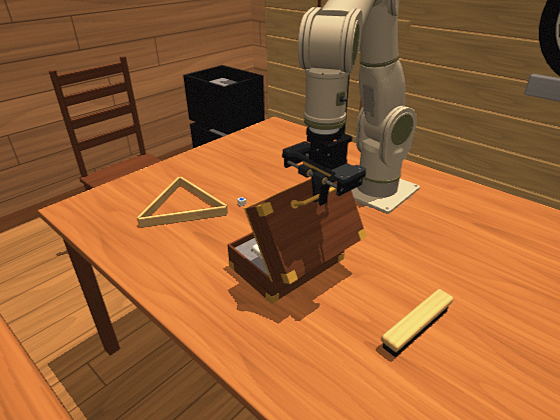

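The lid follows the gripper (about 60° open, edge at (255,208), nothing else touched). I'll carry it past the balance point, then release.

```bash
python3 -m pendant '[[0.9,0,-0.046,0.007,0,0,0],[0.9,0,-0.091,0.017,0,0,0],[0.9,0,-0.136,0.031,0,0,0],[0.9,0,-0.179,0.047,0,0,0],[0.9,0,-0.222,0.066,0,0,0],[0.9,0,-0.263,0.089,0,0,0],[0.9,0,-0.263,0.089,0,0,0]]'; python3 -m pendant '[[0.45,0,0,0,0,0,0],[0.45,0,0,0,0,0,0],[0.45,0,0,0,0,0,0],[0.45,0,0,0,0,0,0]]'
```

```text
time: 7.32
ee_pos: [0.5526, 0.2203, 0.2485]
eef_rot: [0.998, -0.061, 0.0, -0.0]
ft_force: [6.4, 1.3, 1.6]
width: 0.0089
grip_force: 20.1
time: 7.82
ee_pos: [0.5519, 0.2188, 0.2493]
eef_rot: [0.998, -0.062, -0.0, 0.0]
ft_force: [0.4, 1.2, -0.3]
width: 0.0236
grip_force: 0.4
```

```bash
python3 -m pendant '[[0.45,0,0,-0.1,0,0,0],[0.45,0,0,-0.22,0,0,0],[0.45,0,0,-0.36,0,0,0],[0.45,0,0,-0.5,0,0,0],[0.45,0,0,-0.6,0,0,0],[-1,0,0.1,-0.6,0,0,0],[-1,0,0.2,-0.6,0,0,0],[-1,0,0.3,-0.6,0,0,0]]'; python3 -m pendant '[[-1,0,0.15,0,0,0,0],[-1,0,0.3,0,0,0,0],[-1,0,0.45,0,0,0,0],[-1,0,0.6,0,0,0,0],[-1,0,0.6,0,0,0,0],[-1,0,0.6,0,0,0,0]]'
python3 - <<'E'
from h import *
a=cam("scene");b=cam("side")
cv2.imwrite("pics/sc3.png",np.hstack([cv2.resize(a["pixels"][140:300,220:380],None,fx=2.5,fy=2.5),cv2.resize(b["pixels"][150:310,210:370],None,fx=2.5,fy=2.5)])[:,:,::-1])
E
```

```text
time: 8.82
ee_pos: [0.5409, 0.1283, 0.4295]
eef_rot: [0.998, -0.062, 0.0, 0.0]
ft_force: [0.0, -0.8, 0.7]
width: 0.0464
grip_force: 0.0
time: 9.57
ee_pos: [0.5189, -0.0487, 0.4296]
eef_rot: [0.998, -0.062, 0.0, -0.0]
ft_force: [1.0, 0.5, 0.0]
width: 0.0866
grip_force: 0.0
```

View pics/sc3.png

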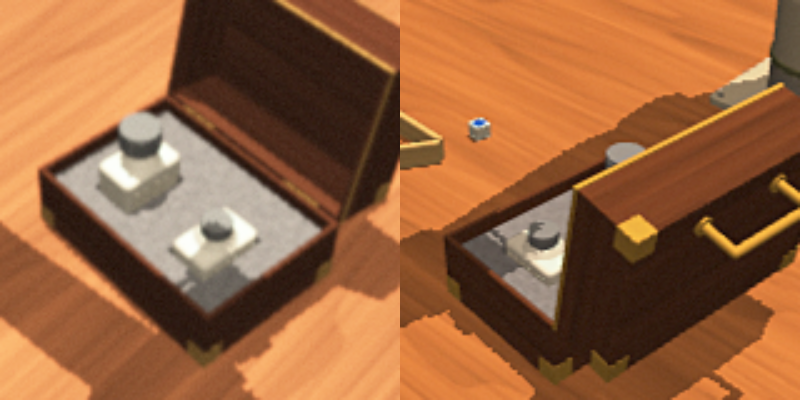

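The lid rests open. The tall bottle stands at the end nearer the robot (cap at about scene (276,194), side (300,212)), and the short bottle at the far end. Now I'll measure the cap from the scene and side views.

Run:
```python
from h import *
print(np.round(r.read_state()["joint_positions"],2))
pred=np.array([.4658,.0197,.145])
caps={}
for n,(x0,y0,x1,y1) in dict(scene=(255,180,300,215),side=(285,200,312,225),wrist=(0,0,560,420)).items():
    c=cam(n); caps[n]=c
    hsv=cv2.cvtColor(c["pixels"],cv2.COLOR_RGB2HSV).astype(int)
    print(n,"pred top px",proj(c,pred).round(1))
    if n=="wrist": cv2.imwrite("pics/w3.png",c["pixels"][:,:,::-1]); continue
    m=(hsv[...,1]<70)&(hsv[...,2]<140)
    k=np.zeros_like(m); k[y0:y1,x0:x1]=m[y0:y1,x0:x1]
    for s,ce,mm in comps(k,25):
        print(s,ce.round(1)); 
        for row in range(s[1],s[1]+s[3]): q=np.flatnonzero(mm[row]); print(row,q.min(),q.max(),c["pixels"][row,q.min():q.max()+1].mean(1).astype(int).tolist())
```

```text
[ 0.47  0.11 -0.52  1.35  0.05  1.7  -1.73]
scene pred top px [275.4 189.8]
[255 191  30  13 142] [273.2 198.5]
191 267 267 [102]
192 267 267 [87]
193 267 268 [69, 127]
194 267 284 [55, 87, 137, 168, 184, 191, 192, 194, 191, 189, 195, 191, 191, 184, 181, 147, 103, 107]
195 266 284 [61, 61, 61, 84, 116, 142, 169, 177, 182, 182, 183, 182, 180, 177, 154, 134, 103, 72, 104]
196 265 284 [67, 92, 77, 63, 60, 80, 100, 123, 125, 140, 147, 147, 144, 127, 120, 100, 74, 69, 70, 124]
197 263 283 [63, 90, 113, 139, 109, 68, 58, 67, 71, 85, 95, 91, 101, 106, 102, 92, 72, 62, 62, 63, 80]
198 261 283 [68, 95, 116, 148, 161, 166, 133, 75, 57, 63, 66, 74, 72, 68, 74, 82, 81, 74, 62, 61, 61, 67, 96]
199 260 283 [75, 110, 153, 162, 177, 185, 180, 158, 104, 63, 59, 68, 72, 68, 66, 68, 70, 69, 66, 62, 59, 49, 61, 129]
200 258 282 [72, 100, 118, 150, 179, 181, 186, 183, 191, 200, 163, 94, 65, 65, 72, 68, 68, 68, 66, 63, 61, 56, 62, 58, 83]
201 256 282 [68, 95, 117, 151, 155, 170, 175, 182, 187, 206, 225, 237, 212, 135, 81, 70, 71, 67, 67, 63, 67, 65, 58, 61, 72, 73, 110]
202 255 281 [103, 119, 148, 160, 175, 174, 178, 187, 199, 226, 243, 248, 245, 209, 153, 122, 100, 92, 80, 71, 67, 66, 75, 77, 91, 106, 120]
203 273 278 [126, 114, 109, 107, 111, 125]
[277 206  16   9  69] [286.3 211.3]
206 290 290 [122]
207 288 290 [125, 121, 123]
208 286 290 [123, 121, 114, 119, 120]
209 284 291 [124, 126, 119, 121, 120, 121, 118, 126]
210 283 291 [122, 125, 128, 130, 119, 123, 121, 119, 110]
211 283 292 [123, 124, 126, 129, 125, 123, 123, 117, 92, 99]
212 280 292 [125, 124, 136, 135, 124, 123, 121, 120, 124, 120, 109, 92, 111]
213 278 291 [122, 122, 123, 123, 127, 126, 122, 120, 122, 123, 123, 117, 113, 122]
214 277 290 [123, 124, 118, 120, 119, 122, 118, 117, 120, 121, 116, 111, 116, 127]
side pred top px [299.8 211.1]
wrist pred top px [243.9 220.4]
```

```bash
python3 goal.py .426 -.05 .36 60
```

```text
shift [-0.307, 0.043, 0.232] turn [-0.0, -0.0, -0.558] t 9.825
```

```bash
cat > cap.py <<'E'
import sys
from h import *
c=cam("wrist"); n=sys.argv[1]; np.savez(f"{n}.npz",**c)
cv2.imwrite(f"pics/{n}.png",c["pixels"][:,:,::-1])
p=np.array([.4658,.0197,.145]); print("pred",proj(c,p),"tcp",proj(c,r.read_state()["ee_pos"]),"cam",c["o"])
E
python3 -m pendant '[[-1,-0.06,0.01,0.05,0,0,-0.08],[-1,-0.12,0.02,0.1,0,0,-0.16],[-1,-0.18,0.03,0.15,0,0,-0.24],[-1,-0.24,0.04,0.2,0,0,-0.32],[-1,-0.3,0.04,0.232,0,0,-0.4],[-1,-0.307,0.043,0.232,0,0,-0.48],[-1,-0.307,0.043,0.232,0,0,-0.558],[-1,-0.307,0.043,0.232,0,0,-0.558]]';  python3 cap.py wa
python3 -m pendant '[[-1,-0.08,-0.07,0,0,0,0],[-1,-0.16,-0.15,0,0,0,0],[-1,-0.16,-0.15,0,0,0,0],[-1,-0.16,-0.15,0,0,0,0]]';  python3 cap.py wb
python3 - <<'E'
import cv2,numpy as np
cv2.imwrite("pics/wab.png",cv2.resize(np.hstack([cv2.imread("pics/wa.png"),cv2.imread("pics/wb.png")]),(800,300)))
E
```

```text
time: 10.82
ee_pos: [0.426, -0.0503, 0.3599]
eef_rot: [0.867, 0.499, 0.0, 0.0]
ft_force: [0.7, 0.1, -0.5]
width: 0.0874
grip_force: 0.0
pred [284.0633295  120.52420771] tcp [284.99516013 259.3069765 ] cam [0.45854798 0.00613381 0.50793663]
time: 11.38
ee_pos: [0.3635, -0.0694, 0.36]
eef_rot: [0.867, 0.498, 0.0, 0.0]
ft_force: [0.7, 0.4, 0.0]
width: 0.0869
grip_force: 0.0
pred [323.09972349  76.37994066] tcp [285.01120992 258.95491833] cam [ 0.39600623 -0.0130452   0.50799069]
```

View pics/wab.png

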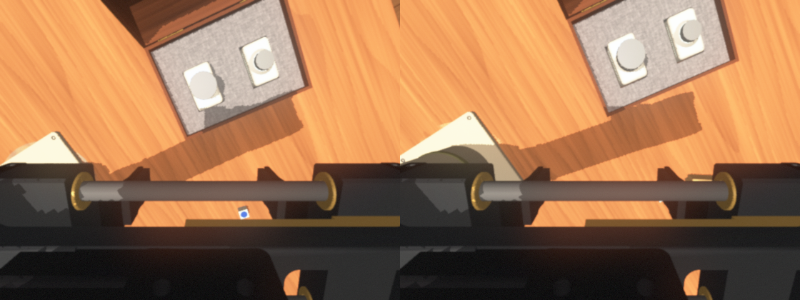

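Both wrist views show the cap's light round top at about (284,120) and (323,75) in full pixels, matching the prediction. Next I'll fit circles and triangulate.

Run:
```python
from h import *
C={};U={}
for n,(u,v) in dict(wa=(284,120),wb=(323,76)).items():
    c=dict(np.load(n+".npz")); C[n]=c; x0,y0=u-45,v-45
    g=cv2.cvtColor(c["pixels"],cv2.COLOR_RGB2GRAY)[y0:y0+90,x0:x0+90]; g=cv2.resize(g,None,fx=4,fy=4,interpolation=cv2.INTER_CUBIC)
    h=cv2.HoughCircles(g,cv2.HOUGH_GRADIENT,1,20,param1=60,param2=15,minRadius=55,maxRadius=100)
    q=h[0][:4]; q=np.c_[(q[:,:2]+.5)/4-.5+[x0,y0],q[:,2]/4]; print(n,q.round(1).tolist()); U[n]=q
    f=c["K"][0,0]; print("expected r",f*.0225/(c["o"][2]-.145), "plane",plane(c,U[n][0,:2],.145).round(4))
print(tri(C["wa"],U["wa"][0,:2],C["wb"],U["wb"][0,:2]))
```

```text
wa [[275.8, 102.2, 20.6], [295.8, 124.2, 22.3], [281.2, 100.8, 15.0]]
expected r 18.430766496557716 plane [0.4677 0.042  0.145 ]
wb [[318.0, 75.0, 24.9], [323.5, 78.8, 21.5], [323.0, 71.2, 24.6], [323.0, 99.0, 21.0]]
expected r 18.428021550889767 plane [0.4615 0.0239 0.145 ]
[0.46946986 0.03783854 0.09630611]
```

Run:
```python
from h import *
C={};U={}
for n,(u,v) in dict(wa=(284,120),wb=(323,76)).items():
    c=dict(np.load(n+".npz")); C[n]=c; I=c["pixels"]; hsv=cv2.cvtColor(I,cv2.COLOR_RGB2HSV).astype(int)
    print(n,"centre",I[v,u],"row",[tuple(int(t) for t in hsv[v,x,1:]) for x in range(u-34,u+35,3)])
    ref=np.median(I[v-6:v+7,u-6:u+7].reshape(-1,3),0)
    m=(np.abs(I.astype(int)-ref).max(2)<16); k=np.zeros_like(m); k[v-30:v+31,u-30:u+31]=m[v-30:v+31,u-30:u+31]
    k=cv2.morphologyEx(k.astype(np.uint8),cv2.MORPH_OPEN,np.ones((5,5)))
    s,ce,mm=max(comps(k,50),key=lambda t:t[0][4])
    cc,rr=cv2.minEnclosingCircle(np.argwhere(mm)[:,::-1].astype(np.float32)); U[n]=ce
    print(s,ce.round(1),"circ",np.round(cc,1),rr,"area r",np.sqrt(s[4]/np.pi),plane(c,ce,.145).round(4))
print(tri(C["wa"],U["wa"],C["wb"],U["wb"]))
```

```text
wa centre [235 229 221] row [(35, 216), (36, 204), (35, 210), (33, 210), (33, 202), (29, 230), (17, 238), (17, 237), (17, 238), (16, 237), (16, 236), (17, 235), (16, 234), (16, 235), (16, 234), (18, 233), (18, 232), (18, 232), (32, 178), (27, 142), (28, 138), (30, 146), (29, 214)]
[ 266  100   37   39 1159] [284.  119.2] circ [284. 119.] 20.604013442993164 area r 19.207320429643833 [0.4665 0.0211 0.145 ]
wb centre [230 224 214] row [(34, 193), (42, 178), (39, 229), (3, 253), (1, 253), (28, 219), (15, 232), (16, 232), (17, 231), (18, 231), (18, 231), (18, 230), (16, 229), (18, 229), (17, 228), (19, 228), (19, 227), (18, 227), (25, 185), (30, 201), (28, 200), (30, 216), (29, 208)]
[ 305   54   38   42 1254] [323.3  74.5] circ [323.7  74.5] 20.88831901550293 area r 19.979003910967972 [0.467  0.0213 0.145 ]
[0.46644609 0.02100079 0.14772345]
```

```bash
python3 goal.py .466 .0205 .24 15
```

```text
shift [0.43, 0.145, 0.399] turn [0.0, -0.0, 0.374] t 11.425
```

```bash
python3 -m pendant '[[-1,0.08,0.03,0.04,0,0,0.07],[-1,0.17,0.06,0.08,0,0,0.14],[-1,0.26,0.09,0.13,0,0,0.21],[-1,0.35,0.12,0.2,0,0,0.28],[-1,0.42,0.145,0.28,0,0,0.35],[-1,0.43,0.145,0.36,0,0,0.374],[-1,0.43,0.145,0.399,0,0,0.374],[-1,0.43,0.145,0.399,0,0,0.374]]' 40; python3 goal.py .466 .0205 .133 15
```

```text
time: 12.42
ee_pos: [0.4652, 0.02, 0.2397]
eef_rot: [0.991, 0.131, -0.001, -0.0]
ft_force: [0.2, -0.2, 0.6]
width: 0.0869
grip_force: 0.0
shift [0.003, -0.001, 0.356] turn [-0.0, 0.0, 0.001] t 12.425
```

```bash
python3 -m pendant '[[-1,0,0,0.08,0,0,0],[-1,0,0,0.16,0,0,0],[-1,0,0,0.24,0,0,0],[-1,0,0,0.3,0,0,0],[-1,0.003,0,0.34,0,0,0],[-1,0.003,0,0.356,0,0,0],[-1,0.003,0,0.356,0,0,0]]'; python3 -m pendant '[[0.2,0,0,0,0,0,0],[0.2,0,0,0,0,0,0],[0.2,0,0,0,0,0,0],[0.2,0,0,0,0,0,0],[0.2,0,0,0,0,0,0],[0.2,0,0,0,0,0,0],[0.2,0,0,0,0,0,0]]' 40
```

```text
time: 13.3
ee_pos: [0.4665, 0.0203, 0.1337]
eef_rot: [0.991, 0.131, 0.0, 0.0]
ft_force: [0.9, -0.6, -0.7]
width: 0.0869
grip_force: 0.0
time: 14.18
ee_pos: [0.4662, 0.0205, 0.1333]
eef_rot: [0.991, 0.131, -0.0, -0.0]
ft_force: [-0.6, 1.8, 1.1]
width: 0.0445
grip_force: 40.0
```

```bash
python3 -m pendant '[[0.2,0,0,0.007,0,0,0],[0.2,0,0,0.014,0,0,0],[0.2,0,0,0.02,0,0,0],[0.2,0,0,0.02,0,0,0]]'
```

```text
time: 14.68
ee_pos: [0.4669, 0.0204, 0.1283]
eef_rot: [0.991, 0.131, 0.001, 0.0]
ft_force: [-4.3, 3.1, 11.8]
width: 0.0442
grip_force: 39.9
```

```bash
python3 -m pendant '[[0.2,0,0,0.005,0,0,0],[0.2,0,0,0.01,0,0,0],[0.2,0,0,0.01,0,0,0]]'
```

```text
time: 15.05
ee_pos: [0.4687, 0.0203, 0.1278]
eef_rot: [0.991, 0.131, 0.003, 0.001]
ft_force: [-7.5, 0.3, 33.3]
width: 0.0449
grip_force: 39.9
```

Fully pressed (hard stop, 33 N). I'll ease off slightly and twist anticlockwise.

```bash
python3 -m pendant '[[0.2,0,0,-0.004,0,0,-0.05],[0.2,0,0,-0.004,0,0,-0.12],[0.2,0,0,-0.004,0,0,-0.19],[0.2,0,0,-0.004,0,0,-0.26]]'; python3 -m pendant '[[0.2,0,0,0,0,0,-0.07],[0.2,0,0,0,0,0,-0.14],[0.2,0,0,0,0,0,-0.21],[0.2,0,0,0,0,0,-0.26],[0.2,0,0,0,0,0,-0.26]]'; python3 -c "
from h import *
s=r.read_state(); print(s['torque'],R.from_quat(s['eef_rot']).as_euler('xyz',degrees=True))"
```

```text
time: 15.55
ee_pos: [0.4682, 0.0204, 0.1278]
eef_rot: [0.919, 0.394, 0.002, 0.001]
ft_force: [-3.7, 0.7, 21.2]
width: 0.0444
grip_force: 40.0
time: 16.18
ee_pos: [0.4685, 0.0205, 0.1278]
eef_rot: [0.78, 0.626, 0.002, 0.002]
ft_force: [-2.3, 1.7, 20.4]
width: 0.0445
grip_force: 40.0
[0.29620985 0.4910352  0.14523356] [ 1.79719723e+02 -3.74116541e-02  7.74987766e+01]
```

```bash
python3 -m pendant '[[0.2,0,0,-0.015,0,0,0],[0.2,0,0,-0.03,0,0,0],[0.2,0,0,-0.045,0,0,0],[0.2,0,0,-0.06,0,0,0],[0.2,0,0,-0.06,0,0,0],[0.2,0,0,-0.06,0,0,0]]'
python3 - <<'E'
from h import *
a=cam("scene");b=cam("side")
cv2.imwrite("pics/sc4.png",np.hstack([cv2.resize(a["pixels"][130:250,220:340],None,fx=3.3,fy=3.3),cv2.resize(b["pixels"][150:270,240:360],None,fx=3.3,fy=3.3)])[:,:,::-1])
E
```

```text
time: 16.92
ee_pos: [0.466, 0.0202, 0.1433]
eef_rot: [0.78, 0.625, -0.0, -0.0]
ft_force: [-0.2, 0.1, -1.1]
width: 0.0444
grip_force: 40.1
```

View pics/sc4.png

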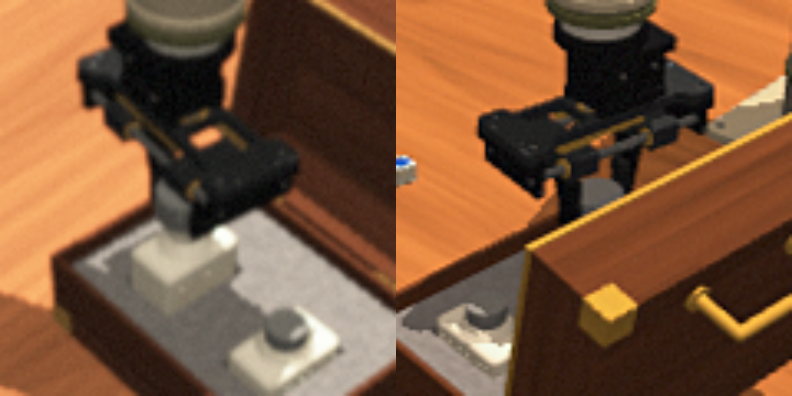

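The fingers hold the cap, the bottle is still seated, and only about 1 N hangs on the wrist, so the cap is free. I'll lift straight up about 10 cm.

```bash
python3 -m pendant '[[0.2,0,0,-0.03,0,0,0],[0.2,0,0,-0.07,0,0,0],[0.2,0,0,-0.12,0,0,0],[0.2,0,0,-0.18,0,0,0],[0.2,0,0,-0.24,0,0,0],[0.2,0,0,-0.3,0,0,0],[0.2,0,0,-0.34,0,0,0],[0.2,0,0,-0.353,0,0,0]]'; python3 -m pendant '[[0.2,0,0,0,0,0,0],[0.2,0,0,0,0,0,0],[0.2,0,0,0,0,0,0],[0.2,0,0,0,0,0,0]]'
python3 - <<'E'
from h import *
a=cam("scene");b=cam("side")
cv2.imwrite("pics/sc5.png",np.hstack([cv2.resize(a["pixels"][90:250,200:360],None,fx=2.5,fy=2.5),cv2.resize(b["pixels"][120:280,220:380],None,fx=2.5,fy=2.5)])[:,:,::-1])
E
```

```text
time: 18.02
ee_pos: [0.4665, 0.0202, 0.2502]
eef_rot: [0.78, 0.625, 0.0, 0.0]
ft_force: [0.4, 0.4, -1.8]
width: 0.0444
grip_force: 40.1
time: 18.52
ee_pos: [0.4661, 0.0203, 0.2492]
eef_rot: [0.78, 0.625, -0.0, -0.0]
ft_force: [0.2, -0.6, -0.7]
width: 0.0443
grip_force: 40.1
```

View pics/sc5.png

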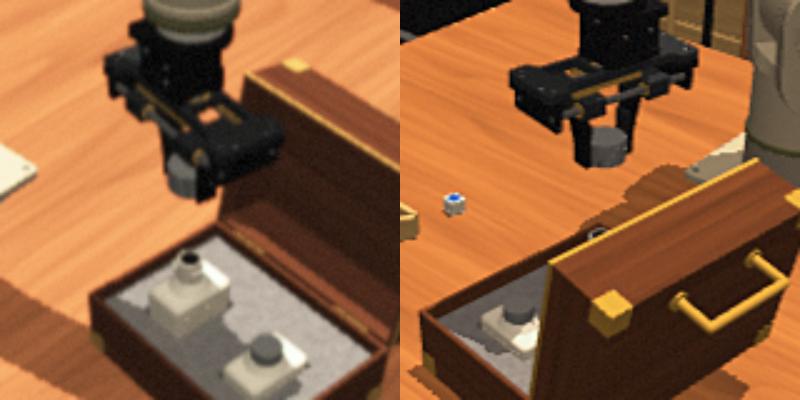

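The cap hangs upright in the fingers (scene crop (185,178)), the bottle's open neck stands in its pocket below, at (190,258), and the lid is open. I'll hand the job in.

```bash
python3 -c "
from bench import r
print(r.close_job())"
```

```text
the job is handed in; nothing more can be done
None
```

The job is handed in: the lid is open on its stop, and the cap is off and held upright and still in the gripper about 10 cm above the mouth of the tall bottle, which is still in its pocket; no verdict came back from the judge.

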